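# Refit the filter carrier in its dock

### The arm

A 7-joint arm with a two-finger parallel gripper is mounted at the origin on the work surface. World frame = base frame: x ahead of the robot, y to its left, z up, the work surface at z = 0. Lengths are in m, angles in rad, forces in N, time in s.
With the tool pointing down it reaches from about 0.35 to 0.9 m from the base axis. Payload 19.9 kg.
Tool frame: the origin (TCP) lies at the very end of the fingers, on their centre line; the grasp point (between the pads) lies 19 mm behind it (robot.pinch_z is the distance from the TCP to the grasp point, in m); z points along the fingers, y is the line along which they close (so a half turn about z gives the same grasp; the last joint's range is limited). The gripper opens to 85 mm and grips with 20 to 120 N. Pads are 22 mm wide; open, the fingers measure 114 mm over their backs; the gripper's body (76 mm by 85 mm) begins 54 mm behind the grasp point. The pads swing forward as they close: fully open they stand 13 mm farther back than shut.
Start: joints at [1.075, 0.417, -0.01, 1.614, 0.005, 1.111, -0.053], TCP at [0.275, -0.561, 0.209] pointing down, gripper open.
Joint ranges: [-2.81, 2.81], [-0.39, 2.02], [-1.27, 1.25], [0.06, 2.57], [-1.19, 4.33], [0.19, 2], [-2.82, 2.82]. Speed limits (rad/s): [1.89, 1.89, 2.39, 2.39, 3.01, 3.01, 3.01].

### API

Orientations are given as a rotation vector (axis times angle).
In Python, from station import robot gives the robot as it stands.
- The arm moves only by the tool drive_tool, never from a script. Its argument "plan" is text: rows parted by semicolons, each of 4 numbers parted by spaces: the shift along the tool's x, y, z in cm, then the turn about the tool's z in rad. A call has 1 to 5 rows; each row shifts and turns the commanded pose from where the row before left it, along the tool's axes as they then stand; what a row does not reach is not made up. A row lasts 1/12 s, in which the tool goes at most 41.7 mm and 7.16 degrees, less where a joint would pass 70% of its speed; a pose out of reach is approached as far as the arm can. A call is refused whole if a number of a shift passes 4.17 or a number of a turn 0.125, either way. A call with a gripper value outside its range is refused whole. "gripper" is the closure, from 0 (fully open) to 1 (shut), set as the call begins (left out, the last holds). The fingers move at their own pace and stop on an object; "grip_force" is the grip in N (left out, the last holds). Time passes only in rows, so rows that do not move let the fingers close. It gives the time, the measured TCP pose, the force, the opening and the grip force at its end, in the units of the state.
- robot.get_obs(): the state, without advancing time (a new reading comes with each control period).
- robot.camera(name): name is "scene" or "top" or "wrist"; returns a dict with "pixels" (480x640x3 uint8, blue, green, red), "range_z" (480x640 float32, m along the optical axis (not along the pixel's ray), 0 where there is no reading), "fx", "fy", "cx", "cy" (pixels), "distortion" ([k1, k2, p1, p2, k3] as OpenCV has them; the pictures are not rectified), "position" and "attitude" of the camera in the world. Camera axes: x right, y down, z forward; pixel columns grow to the right and rows downward; lengths in m; the calibration is good to about 2 mm. A picture is of the moment at which its call begins.
- robot.finish_job(): hands the job in; it is judged then, once.
The state is a dict: "time": time; "q": joint angles; "qvel": joint speeds; "effort": joint torques, N m; "eef_pos": TCP position; "tool_rot": TCP orientation; "force": force on the tool from outside, world axes, zero at the start; "ft_torque": the same for the moment, N m; "width": finger opening in m; "finger_force": force on a finger pad.
Only numpy, scipy, OpenCV 4.12 (cv2) and the standard library are available. Lean on these libraries where they do the work, as an engineer would, in place of code of your own. Each camera call takes 0.05 s, during which the arm holds its last target. There are 200 camera calls.

### The job

Take the aluminium carrier plate off the sloping draining stand, set it flat on the white dock and slide it fully home under the pin heads and the lip, so that it sits square against both dowels and the end stop. Then press the filter cartridge down into the carrier's spring clips, roughly centred, until both clips have snapped over it and it is fully seated; leave the plate home and everything else on the bench where it stands.

Things in the scene. Friction and masses are not known exactly. Their poses are not given: they have to be found in the camera images.
- dock: White dock fixed to the bench: flat bed, top 25 mm above the bench, in dock x from -107 to +97 mm, y from -88 to +88 mm; its -x and -y sides are open. Origin: on the bench, under the place of the carrier plate's centre when home; z up, x to the end-stop end, y to the dowel side. Home, the carrier's axes are parallel to the dock's, and its underside lies on the bed.
- dowel_near (a point): Foot, on the bed, of the axis of a steel dowel 12 mm thick at dock x = -45, y = 66 mm; its side touches the home plate's +y edge. It has a round head 22 mm across, underside 13 mm and top 18 mm above the bed, that overhangs the plate's edge by 5 mm.
- dowel_far (a point): The same for the other dowel, at dock x = 45, y = 66 mm. Because of the heads and the stop's lip the plate cannot be lowered straight into its place: set it down 15 to 25 mm short in both x and y, then slide it in.
- end_stop (a point): Foot, on the bed, of the face of the end stop, dock x = 70, y = -36 mm: a steel block 20 mm wide (y) and 18 mm deep behind the face, which touches the home plate's +x edge. A lip on it overhangs the plate by 10 mm, underside 13 mm and top 19 mm above the bed.
- stand: Steel draining stand fixed to the bench. Origin on the bench under its centre; z up. A sheet 170 x 160 mm that slopes 30 degrees, rising towards the stand's -x (its high edge is nearest the robot); the sheet's centre is 75 mm above the bench. A 12 mm high ledge along its low end stops the carrier from sliding off.
- carrier_plate (a point): Centre of the loose aluminium carrier plate, 140 x 120 x 8 mm (x, y, z), about 0.45 kg with its clips. z out of its top (on the stand 30 degrees from vertical), x along fin and clips towards the end that meets the end stop, y towards the edge that meets the dowels. All carrier points have these axes; it starts on the stand with its x pointing down the slope.
- carrier_handle (a point): Grip point in the middle of the carrier's upright handle fin: 26 mm above the plate's centre, at plate x = 0, y = -36 mm. The fin is 10 mm thick (y), 50 mm long (x), and stands 42 mm above the plate's top face.
- carrier_seat (a point): On the carrier, where the centre of the seated cartridge belongs, its axis along x: plate x = 0, y = +22 mm, 24 mm above the plate's centre. Pressing the cartridge straight down into both clips takes about 6 to 12 N; it then rests on pads 16 mm below this point, held under the clips' lips.
- clip_near (a point): Seat axis at the carrier's -x clip, plate x = -38 mm (clip 12 mm wide in x): two sprung upright steel arms, 42 mm apart over their outsides, tops 14 mm above the seat axis (42 mm above the plate's underside), with inward round lips about 25 mm apart that the 32 mm cartridge must force apart.
- clip_far (a point): The same for the carrier's +x clip, plate x = +38 mm.
- cartridge_center (a point): Centre of the loose filter cartridge: a white cylinder 32 mm in diameter, 120 mm long, with a grey 12 mm nipple at each end, about 0.16 kg. x along its axis; it may have rolled about x. At the start it lies level in the V rest, axis 36 mm above the bench. Either end may point either way when clipped in.
- rest: Grey V rest fixed to the bench that holds the cartridge: base 150 x 70 mm, two V blocks at x = -45 and +45 mm (35 mm high), open between them. Origin on the bench under its centre, x along the cartridge.
- amber_bottle: Bystander: amber bottle, 72 mm in diameter, 170 mm high. Origin at the centre of its underside.
- tube_a: Bystander: brown cardboard tube standing on end, 48 mm in diameter, 100 mm high. Origin at the centre of its underside.
- tube_b: Bystander: like tube_a.
- jar_a: Bystander: jar with a blue cap, 56 mm in diameter, 55 mm high. Origin at the centre of its underside.
- jar_b: Bystander: like jar_a, white cap.
- beaker: Bystander: glass beaker, 70 mm in diameter, 90 mm high. Origin at the centre of its underside.
- spatula: Bystander: steel spatula lying flat along its own x.
Not all that is in view belongs to the job. What is meant by the part that bears cartridge_center is not blue or red, and is the smaller of those in its own colour.

How it is judged:
By the outcome, as a careful person would: the job done as asked, in the order asked, and still so for the second after the job is handed in, with the robot touching nothing.
It also fails if it takes over 67 s, if anything falls off the work surface, if the arm or the gripper's body presses on something with over 40 N, if the wrist force passes 120 N, or if a joint passes its speed limit or range.

## Working session

There is one attempt and no reset: what is moved stays moved. The work goes in short steps, Python scripts to look and compute and a tool call to move; the robot and the scene stay as the last step left them, time stands still between calls to the robot, and variables do not carry over. Pictures are saved under pics/ and viewed, at most 12 in all, crops included, and the job is handed in when it is done.

Besides the shell and the picture viewer there is one more tool, called by a JSON object that holds its "api" and its "payload", one argument or row to a line. drive_tool: Moves the arm, as the interface text tells. Its arguments: {"type":"object","properties":{"plan":{"type":"string"},"gripper":{"type":"number"},"grip_force":{"type":"number"}},"required":["plan"]}

```bash
mkdir -p pics; ls
cat > h.py <<'E'
import numpy as np, cv2, pickle
from scipy.spatial.transform import Rotation as R
def snap(n,tag):
    from station import robot
    c=robot.camera(n); pickle.dump(c,open(f'pics/{tag}.pkl','wb')); cv2.imwrite(f'pics/{tag}.png',c['pixels']); return c
def load(t): return pickle.load(open(f'pics/{t}.pkl','rb'))
def rot(c):
    a=np.array(c['attitude'],float); return a if a.shape==(3,3) else R.from_rotvec(a).as_matrix() if a.size==3 else R.from_quat(a).as_matrix()
def K(c): return np.array([[c['fx'],0,c['cx']],[0,c['fy'],c['cy']],[0,0,1.]])
def rays(c,uv):
    p=cv2.undistortPoints(np.array(uv,float).reshape(-1,1,2),K(c),np.array(c['distortion'],float))[:,0]
    return np.c_[p,np.ones(len(p))]@rot(c).T
def onz(c,uv,z):
    d=rays(c,uv); o=np.array(c['position']); return o+d*((z-o[2])/d[:,2])[:,None]
def cloud(c):
    h,w=c['range_z'].shape; vv,uu=np.mgrid[:h,:w]
    d=rays(c,np.c_[uu.ravel(),vv.ravel()]); P=np.array(c['position'])+d*c['range_z'].reshape(-1,1)
    P[c['range_z'].ravel()==0]=np.nan; return P.reshape(h,w,3)
def proj(c,P):
    q=(np.atleast_2d(P)-np.array(c['position']))@rot(c)
    return cv2.projectPoints(q,np.zeros(3),np.zeros(3),K(c),np.array(c['distortion'],float))[0][:,0]
E
python3 - <<'E'
from h import *
from station import robot
for n in('top','scene'):
    c=snap(n,n+'0'); print(n,c['position'],np.array(c['attitude']).round(3).tolist(),c['fx'],c['distortion'])
o=robot.get_obs(); print({k:np.round(v,3) for k,v in o.items()}, robot.pinch_z)
E
```

```text
pics
top [0.20271583 0.02833572 1.45311736] [-2.135, 2.092, -0.215] 564.0298203714517 [0.01036664 0.         0.         0.         0.        ]
scene [1.65823577 0.13727749 0.89729331] [-1.567, -1.733, 0.888] 464.28195665648957 [-0.00904252  0.          0.          0.          0.        ]
{'time': np.float64(0.1), 'q': array([ 1.074,  0.418, -0.01 ,  1.614,  0.005,  1.111, -0.053]), 'qvel': array([-0.001,  0.   , -0.   , -0.002,  0.   ,  0.001, -0.001]), 'effort': array([ 1.0000e-03, -8.6582e+01,  6.8000e-01, -4.3563e+01,  1.9000e-02,
        5.0000e-03, -0.0000e+00]), 'eef_pos': array([ 0.274, -0.561,  0.208]), 'tool_rot': array([-3.06 , -0.708,  0.   ]), 'force': array([-0.26 , -0.433, -0.898]), 'ft_torque': array([ 0.002, -0.038,  0.008]), 'finger_force': np.float64(0.0), 'width': np.float64(0.086)} 0.0187
```

View pics/top0.png

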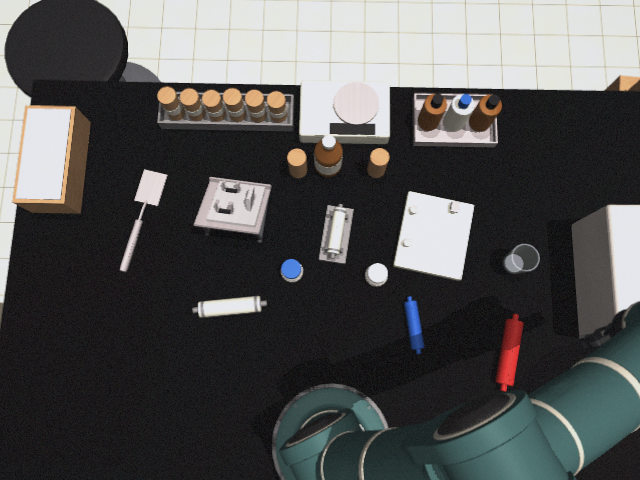

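View pics/scene0.png

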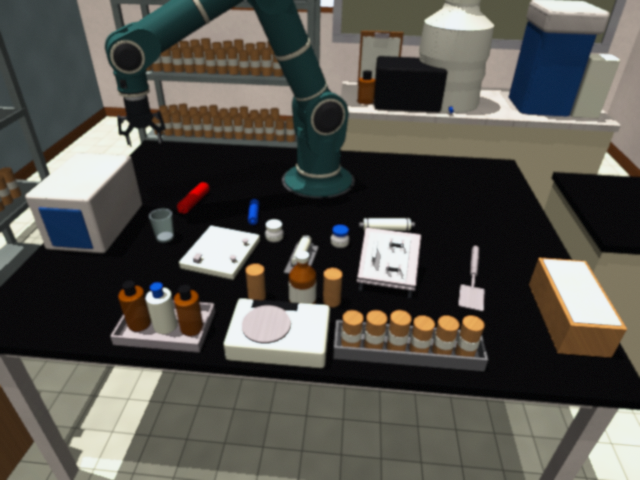

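The candidates are the white cartridge in the V rest (337,232), a larger white one lying loose (229,307), a blue one (414,325) and a red one (510,352). The smaller white one, in the rest, fits the description. Next I'll check it in a close crop.

Run:
```python
from h import *
c=load('top0'); im=c['pixels'][165:290,190:485]
cv2.imwrite('pics/crop1.png',cv2.resize(im,None,fx=2.7,fy=2.7,interpolation=cv2.INTER_CUBIC))
P=cloud(c)
for n,uv in dict(cart=(337,232),white2=(229,307),dock=(432,255),jarA=(291,268),jarB=(376,272),bench=(330,350),plate=(240,205)).items(): print(n,P[uv[1],uv[0]].round(4))
def dims(x0,y0,x1,y1):
    g=c['pixels'][y0:y1,x0:x1].min(2)>170; ys,xs=np.nonzero(g); q=P[ys+y0,xs+x0]; r=cv2.minAreaRect((q[:,:2]*1000).astype(np.float32)); return r
print(dims(195,290,270,322)); print(dims(320,200,356,265))
```

```text
cart [ 0.5224 -0.0077  0.0546]
white2 [0.3278 0.2587 0.0418]
dock [ 0.4743 -0.2547  0.0207]
jarA [0.4275 0.1064 0.054 ]
jarB [ 0.4217 -0.1069  0.0541]
bench [ 0.2283  0.0041 -0.0018]
plate [0.5779 0.2365 0.0924]
((nan, nan), (0.0, 0.0), 0.0)
((530.3809204101562, -6.0585784912109375), (63.02815246582031, 147.78199768066406), 80.91328430175781)
```

View pics/crop1.png

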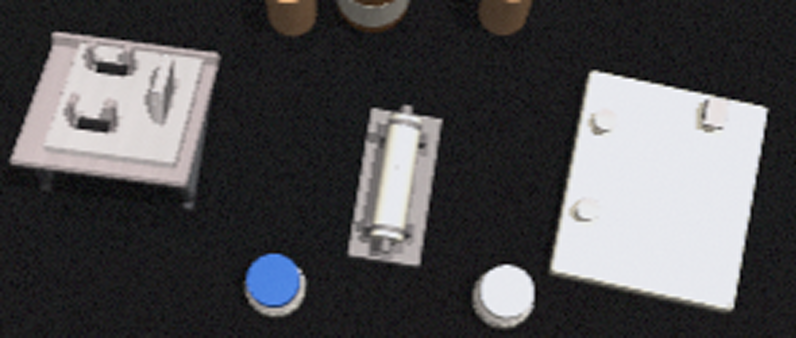

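The crop confirms the small cartridge in the V rest. The plate's fin is on its -y side and its clips on +y, and the dock dowels (601,122) and (586,210) and the stop (713,113) are clear to see. Next I'll move over the dock for wrist views.

{"api": "drive_tool", "payload": {
  "plan": "0 0 -2.5 0.125;0 0 -2.5 0.125;0 0 -2.5 0.125;0 0 -2.5 0.125;0 0 -2.5 0.125",
  "gripper": 0,
  "grip_force": 60
}}

```text
time: 0.52
eef_pos: [0.2744, -0.5612, 0.3349]
tool_rot: [-3.129, 0.277, 0.001]
force: [0.1, 0.3, 0.1]
width: 0.0854
finger_force: 0.0
```

{"api": "drive_tool", "payload": {
  "plan": "1 -3.9 0 0;1 -3.9 0 0;1 -3.9 0 0;1 -3.9 0 0;1 -3.9 0 0"
}}

```text
time: 0.93
eef_pos: [0.3571, -0.3758, 0.3337]
tool_rot: [-3.13, 0.267, 0.001]
force: [1.5, -1.0, -0.2]
width: 0.0855
finger_force: 0.0
```

{"api": "drive_tool", "payload": {
  "plan": "0.8 -3.5 0 0;0.8 -3.5 0 0;0.8 -3.5 0 0;0 0 0 0"
}}

```text
time: 1.27
eef_pos: [0.401, -0.2722, 0.3341]
tool_rot: [-3.13, 0.255, -0.001]
force: [0.1, 0.7, 0.5]
width: 0.0854
finger_force: 0.0
```

Run:
```python
from h import *
from station import robot
c=snap('wrist','w_dock'); o=robot.get_obs(); print(o['time'],o['eef_pos'],o['tool_rot'],c['position'],c['attitude'],c['fx'])
P=cloud(c); print(P[240,320])
```

```text
1.3167 [ 0.39963596 -0.27525008  0.3340974 ] [-3.13055668e+00  2.58677027e-01 -4.26816327e-04] [ 0.47683423 -0.28396381  0.49795781] [ 1.89354236 -2.23034451 -0.34292311] 360.7187224940991
[ 0.32446475 -0.25743829 -0.00085384]
```

View pics/w_dock.png

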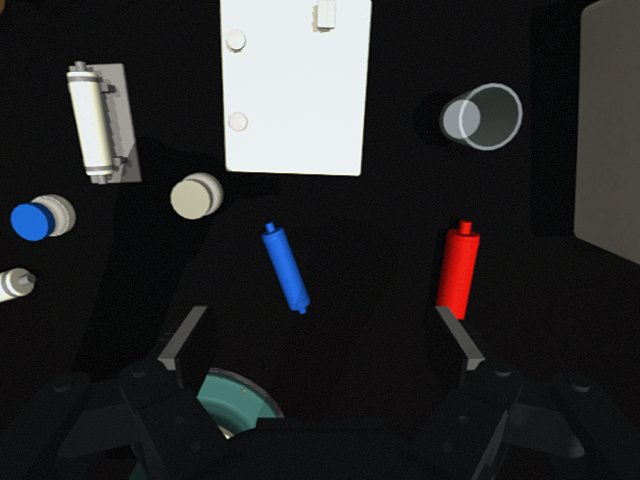

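The wrist view shows the dock at the upper centre, with heads at (236,40) and (237,122) and the stop at (325,14). I'll move forward so it sits mid-frame.

{"api": "drive_tool", "payload": {
  "plan": "3.4 -1.1 0.8 0;3.4 -1.1 0.8 0;3.4 -1.1 0.8 0;3.4 -1.1 0.8 0;3.4 -1.1 0.8 0"
}}

```text
time: 1.73
eef_pos: [0.5763, -0.2535, 0.2931]
tool_rot: [3.13, -0.269, -0.001]
force: [0.3, -0.6, 1.1]
width: 0.0854
finger_force: 0.0
```

{"api": "drive_tool", "payload": {
  "plan": "0 0 0 0;0 0 0 0;0 0 0 0"
}}

```text
time: 1.98
eef_pos: [0.5745, -0.2538, 0.2935]
tool_rot: [3.13, -0.268, -0.002]
force: [-0.5, -0.1, 1.1]
width: 0.0855
finger_force: 0.0
```

Run:
```python
from h import *
from station import robot
c=snap('wrist','w_dock2'); o=robot.get_obs(); print(o['time'],o['eef_pos'],o['tool_rot'])
```

```text
2.0333 [ 0.57428049 -0.25398373  0.29412171] [ 3.12957139e+00 -2.69241038e-01 -3.71427938e-04]
```

View pics/w_dock2.png

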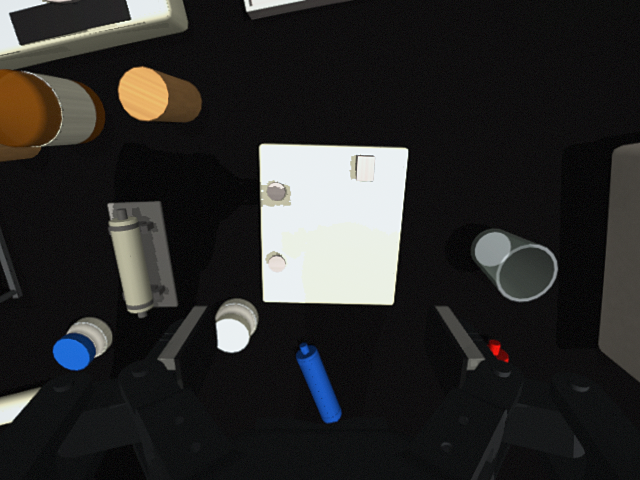

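Run:
```python
from h import *
for t in('w_dock2','w_dock'):
    c=load(t); P=cloud(c); print(t,c['position'].round(4))
    m=(c['pixels'].min(2)>150).astype(np.uint8)
    n,l,s,_=cv2.connectedComponentsWithStats(m)
    k=l[220,340] if t=='w_dock2' else l[120,300]
    mm=(l==k).astype(np.uint8); cs,_=cv2.findContours(mm,cv2.RETR_EXTERNAL,cv2.CHAIN_APPROX_NONE)
    ct=max(cs,key=cv2.contourArea)[:,0]
    q=onz(c,ct,0.025)[:,:2]*1000; r=cv2.minAreaRect(q.astype(np.float32)); print('rect',r, cv2.boundingRect(ct))
    b=cv2.boxPoints(r)
    for i in range(4):  # inlier line fits
        a,d=b[i],b[(i+1)%4]; e=(d-a)/np.linalg.norm(d-a); nrm=np.array([-e[1],e[0]])
        dist=abs((q-a)@nrm); s_=(q-a)@e; f=q[(dist<5)&(s_>12)&(s_<np.linalg.norm(d-a)-12)]
        vx,vy,x0,y0=cv2.fitLine(f.astype(np.float32),cv2.DIST_HUBER,0,.01,.01).ravel(); print('edge',len(f),'ang',np.degrees(np.arctan2(vy,vx)).round(2),'pt',x0.round(1),y0.round(1))
    # raised things above the bed
    reg=cv2.convexHull(ct); hm=np.zeros(m.shape,np.uint8); cv2.fillConvexPoly(hm,reg,1)
    bed=np.nanmedian(P[...,2][hm>0]); print('bed z',bed)
    up=((hm>0)&(P[...,2]>bed+.009)).astype(np.uint8); n,l,s,ce=cv2.connectedComponentsWithStats(up)
    for i in range(1,n):
        if s[i,4]>25:
            qq=P[l==i]; z=np.nanmedian(qq[:,2]); print('up',ce[i].round(1),s[i,4],'zmed',z.round(4),onz(c,[ce[i]],0.043)[0].round(4))
```

```text
w_dock2 [ 0.6506 -0.2661  0.4572]
rect ((529.1358642578125, -257.7516174316406), (173.7303924560547, 202.61837768554688), 78.62374114990234) (259, 144, 149, 161)
edge 138 ang -11.53 pt 511.3 -341.9
edge 128 ang 78.58 pt 627.9 -277.5
edge 139 ang -11.35 pt 557.7 -175.8
edge 113 ang 78.75 pt 430.7 -238.1
bed z 0.023937366484890504
up [364.6 167.8] 456 zmed 0.0428 [ 0.5992 -0.308   0.043 ]
up [275.5 191. ] 273 zmed 0.0418 [ 0.5906 -0.203   0.043 ]
up [276.3 263.3] 233 zmed 0.0419 [ 0.503  -0.1854  0.043 ]
w_dock [ 0.4768 -0.284   0.498 ]
rect ((526.705078125, -258.75469970703125), (174.0243682861328, 200.92611694335938), 78.6541976928711) (220, 0, 151, 176)
edge 154 ang -11.49 pt 512.9 -344.0
edge 123 ang 80.5 pt 619.4 -294.7
edge 155 ang -11.33 pt 546.4 -174.6
edge 115 ang 78.66 pt 424.3 -262.2
bed z 0.02386569523394766
up [324.9  13.6] 507 zmed 0.0428 [ 0.5979 -0.3083  0.043 ]
up [234.8  39.2] 310 zmed 0.0417 [ 0.5893 -0.2031  0.043 ]
up [237.6 121.1] 256 zmed 0.0417 [ 0.5017 -0.1863  0.043 ]
```

{"api": "drive_tool", "payload": {
  "plan": "-0.6 -3.6 0 0;-0.6 -3.6 0 0;-0.6 -3.6 0 0;-0.6 -3.6 0 0;-0.6 -3.6 0 0"
}}

```text
time: 2.45
eef_pos: [0.5752, -0.07, 0.295]
tool_rot: [3.129, -0.27, 0.002]
force: [1.4, 0.2, 0.6]
width: 0.0854
finger_force: 0.0
```

{"api": "drive_tool", "payload": {
  "plan": "-0.6 -3.6 0 0;-0.6 -3.6 0 0;0 0 0 0;0 0 0 0;0 0 0 0"
}}

```text
time: 2.87
eef_pos: [0.5761, 0.0012, 0.2946]
tool_rot: [3.129, -0.269, 0.002]
force: [0.2, -0.7, -0.3]
width: 0.0857
finger_force: 0.0
```

Run:
```python
from h import *
snap('wrist','w_rest')
```

{"api": "drive_tool", "payload": {
  "plan": "-0.3 -4 0 0;-0.3 -4 0 0;-0.3 -4 0 0;-0.3 -4 0 0;-0.3 -4 0 0"
}}

```text
time: 3.33
eef_pos: [0.596, 0.2021, 0.2943]
tool_rot: [3.129, -0.272, 0.001]
force: [0.9, -0.4, -0.1]
width: 0.0855
finger_force: 0.0
```

{"api": "drive_tool", "payload": {
  "plan": "0 0 0 0;0 0 0 0;0 0 0 0"
}}

```text
time: 3.58
eef_pos: [0.596, 0.2005, 0.2939]
tool_rot: [3.129, -0.27, -0.0]
force: [0.6, -0.4, 0.9]
width: 0.0854
finger_force: 0.0
```

Run:
```python
from h import *
from station import robot
snap('wrist','w_stand'); o=robot.get_obs(); print(o['time'],o['eef_pos'],o['tool_rot'])
a=load('w_rest')['pixels'];b=load('w_stand')['pixels']
cv2.imwrite('pics/two.png',np.hstack([a[100:420,120:520],b[100:420,120:520]]))
```

```text
3.6333 [0.59607552 0.20001667 0.29401154] [ 3.12910815e+00 -2.71178070e-01  3.77721029e-04]
```

View pics/two.png

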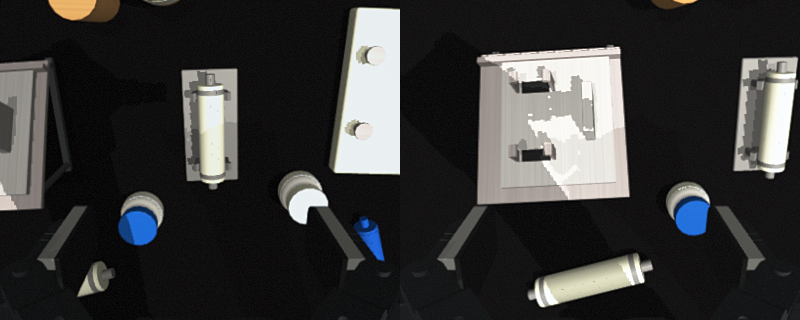

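The left crop shows the cartridge in the rest at about (211,130), ends at (210,80) and (213,185). The right crop shows the plate on the stand, with the fin at about (588,110) and clips at (532,82) and (532,152). Next I'll measure them.

Run:
```python
from h import *
c=load('w_stand'); P=cloud(c)
# stand region
reg=np.zeros(P.shape[:2],bool); reg[150:300,200:345]=1
q=P[reg]; q=q[np.isfinite(q).all(1)]; q=q[q[:,2]>.03]
# RANSAC plane (plate top: dominant plane)
rng=np.random.default_rng(0); best=(0,)
for _ in range(400):
    a=q[rng.choice(len(q),3,False)]; n=np.cross(a[1]-a[0],a[2]-a[0]); n/=np.linalg.norm(n)+1e-12; n*=np.sign(n[2]); 
    if n[2]<.8: continue
    k=(abs((q-a[0])@n)<.0015).sum()
    if k>best[0]: best=(k,n,a[0])
n,p0=best[1:]; inl=q[abs((q-p0)@n)<.002]; p0=inl.mean(0); n=np.linalg.svd(inl-p0,full_matrices=False)[2][2]; n*=np.sign(n[2])
print('plane n',n.round(4),'tilt',np.degrees(np.arccos(n[2])),'downhill yaw',np.degrees(np.arctan2(n[1],n[0])),len(inl))
yaw=np.arctan2(n[1],n[0]); x=np.array([np.cos(yaw)*n[2],np.sin(yaw)*n[2],-np.hypot(n[0],n[1])]); y=np.cross(n,x)
h=(P-p0)@n; print('hist',np.histogram(h[reg&np.isfinite(h)],bins=np.arange(-.02,.06,.004)))
m=(reg&(h>.012)&(h<.06)).astype(np.uint8); N,l,s,ce=cv2.connectedComponentsWithStats(m)
for i in range(1,N):
    if s[i,4]<20: continue
    v=P[l==i]; hh=h[l==i]; t=v[hh>np.percentile(hh,90)-.004]
    L=np.c_[(t-p0)@x,(t-p0)@y,(t-p0)@n]; print(ce[i].round(),s[i,4],'top mean',t.mean(0).round(4),'local mm min',(1e3*L.min(0)).round(1),'max',(1e3*L.max(0)).round(1))
L=np.c_[(inl-p0)@x,(inl-p0)@y]*1e3; r=cv2.minAreaRect(L.astype(np.float32)); print('plate rect local',r); print('axes',p0.round(4),x.round(3),y.round(3))
# outline from colour-blind depth: plate inliers extents (robust)
print(np.percentile(L,[0.5,99.5],axis=0))
# cartridge
c=load('w_rest'); P=cloud(c); m=(c['pixels'].min(2)>60)&(P[...,2]>.035)&(P[...,2]<.065); mm=np.zeros_like(m); mm[170:295,300:360]=m[170:295,300:360]
v=P[mm]; v=v[v[:,2]>.04]; cen=v[:,:2].mean(0); d=np.linalg.svd(v[:,:2]-cen,full_matrices=False)[2][0]; d*=np.sign(d[0]); s=(v[:,:2]-cen)@d; w=(v[:,:2]-cen)@[-d[1],d[0]]
print('cart',cen,np.degrees(np.arctan2(d[1],d[0])),np.percentile(s,[0,1,99,100]),np.percentile(w,[1,99]),np.percentile(v[:,2],[50,99]))
mid=(s.min()+s.max())/2; mw=(np.percentile(w,1)+np.percentile(w,99))/2; print('centre',cen+mid*d+mw*np.array([-d[1],d[0]]))
```

```text
plane n [ 0.4958 -0.0574  0.8666] tilt 29.939198378426738 downhill yaw -6.6090066517531945 12095
hist (array([   0,    6, 3091, 3023, 6173, 6875,  667,   48,   41,   56,   41,
         42,  139,  352,   25,  509,    2,    0,    0]), array([-0.02 , -0.016, -0.012, -0.008, -0.004,  0.   ,  0.004,  0.008,
        0.012,  0.016,  0.02 ,  0.024,  0.028,  0.032,  0.036,  0.04 ,
        0.044,  0.048,  0.052,  0.056]))
[267. 177.] 157 top mean [0.6371 0.2508 0.0903] local mm min [34.5  2.  29.9] max [47.2 10.5 36.2]
[232. 179.] 141 top mean [0.6407 0.2844 0.0905] local mm min [35.  35.6 30.3] max [47.5 44.5 35.2]
[307. 210.] 627 top mean [0.6034 0.2134 0.1175] local mm min [-22.4 -40.1  38.9] max [ 27.3 -30.1  44.3]
[268. 250.] 149 top mean [0.5713 0.2582 0.1286] local mm min [-41.1   1.7  30.3] max [-29.3   9.7  34.9]
[232. 251.] 133 top mean [0.5755 0.2917 0.1285] local mm min [-41.   35.3  30.3] max [-28.5  43.8  35.4]
plate rect local ((6.7449188232421875, 6.640129089355469), (156.16993713378906, 147.69061279296875), 89.9915542602539)
axes [0.5848 0.251  0.0824] [ 0.861 -0.1   -0.499] [0.115 0.993 0.   ]
[[-66.54627105 -58.81342134]
 [ 74.09344895  60.89081532]]
cart [ 0.53279413 -0.00288916] -7.89761942995576 [-0.07581895 -0.06250224  0.05918647  0.06765523] [-0.0146547   0.01445697] [0.04867231 0.05200053]
centre [ 0.52873741 -0.00242622]
```

{"api": "drive_tool", "payload": {
  "plan": "-0.4 -1.4 1 -0.058;0 0 3 0;0 0 4 0;0 0 3 0;0 0 1 0",
  "gripper": 0.5
}}

```text
time: 4.05
eef_pos: [0.5926, 0.2136, 0.1698]
tool_rot: [3.134, -0.18, -0.007]
force: [-0.5, 0.2, -1.1]
width: 0.0429
finger_force: 0.0
```

{"api": "drive_tool", "payload": {
  "plan": "0 0 0 0;0 0 0 0;0 0 0 0"
}}

```text
time: 4.3
eef_pos: [0.5952, 0.2166, 0.1763]
tool_rot: [-3.135, 0.177, -0.004]
force: [0.2, 0.4, 0.4]
width: 0.0428
finger_force: 0.0
```

Run:
```python
from h import *
from station import robot
c=snap('wrist','w_fin'); o=robot.get_obs(); print(o['time'],o['eef_pos'],o['tool_rot'],o['width'])
T=R.from_rotvec(o['tool_rot']).as_matrix(); p=o['eef_pos']; print('tool x yaw',np.degrees(np.arctan2(T[1,0],T[0,0])))
P=cloud(c); L=(P-p)@T   # tool frame
G=np.array([.594,.2146,.1005]); print('grip in tool',(G-p)@T)
h=(P-np.array([.5848,.251,.0824]))@np.array([.4958,-.0574,.8666])
m=((h>.03)&(h<.05)&(P[...,2]>.08)&(abs(L[...,0])<.05)).astype(np.uint8); N,l,s,ce=cv2.connectedComponentsWithStats(m)
for i in range(1,N):
    if s[i,4]>150: v=L[l==i]; print(ce[i].round(),s[i,4],np.nanpercentile(v,[2,50,98],axis=0).round(4).tolist())
cv2.imwrite('pics/w_finc.png',c['pixels'][120:480,120:600])
```

```text
4.35 [0.59505853 0.2167769  0.17627755] [-3.13544507  0.17700469 -0.00441541] 0.04307635322363431
tool x yaw -6.462259429645469
grip in tool [-0.00101461  0.00238138  0.075772  ]
[219. 188.] 206 [[0.0321, -0.076, 0.0824], [0.0375, -0.0714, 0.086], [0.0433, -0.0682, 0.0899]]
[266. 188.] 217 [[0.0318, -0.0425, 0.0822], [0.0373, -0.0384, 0.0857], [0.0432, -0.0345, 0.0896]]
[325. 240.] 1213 [[-0.0144, -0.0024, 0.047], [0.0078, 0.0022, 0.0583], [0.0297, 0.0074, 0.0709]]
[212. 298.] 255 [[-0.0334, -0.0761, 0.0441], [-0.0282, -0.0713, 0.0479], [-0.0229, -0.0678, 0.051]]
```

View pics/w_finc.png

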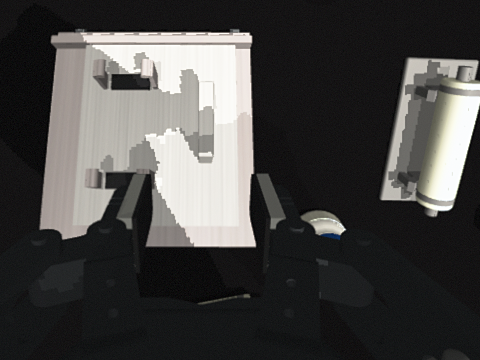

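The crop shows the fin (205,120) between the fingers' closing planes, so I only need a 2.4 mm shift in y and then to go down.

{"api": "drive_tool", "payload": {
  "plan": "0 0.24 1.5 0;0 0 2 0;0 0 2 0;0 0 2 0;0 0 1 0"
}}

```text
time: 4.77
eef_pos: [0.5937, 0.2141, 0.0883]
tool_rot: [3.136, -0.176, -0.0]
force: [0.0, 0.6, -0.0]
width: 0.0429
finger_force: 0.0
```

{"api": "drive_tool", "payload": {
  "plan": "0 0 0 0;0 0 0 0;0 0 0 0"
}}

```text
time: 5.02
eef_pos: [0.5945, 0.2147, 0.0907]
tool_rot: [-3.136, 0.176, -0.003]
force: [-0.4, -0.7, 0.3]
width: 0.0427
finger_force: 0.0
```

{"api": "drive_tool", "payload": {
  "plan": "0 0 0 0;0 0 0 0;0 0 0 0;0 0 0 0;0 0 0 0",
  "gripper": 1,
  "grip_force": 80
}}

```text
time: 5.43
eef_pos: [0.5943, 0.2144, 0.0899]
tool_rot: [-3.136, 0.176, -0.002]
force: [0.4, -1.2, 7.2]
width: 0.0075
finger_force: 79.9
```

{"api": "drive_tool", "payload": {
  "plan": "0 0 -1 0;0 0 -2 0;0 0 -3 0;0 0 -3 0;0 0 -3 0"
}}

```text
time: 5.85
eef_pos: [0.5931, 0.2142, 0.2107]
tool_rot: [3.137, -0.176, -0.001]
force: [0.8, 0.0, -3.1]
width: 0.0078
finger_force: 78.4
```

{"api": "drive_tool", "payload": {
  "plan": "0 0 -1 0;0 0 0 0;0 0 0 0"
}}

```text
time: 6.1
eef_pos: [0.5934, 0.2141, 0.2184]
tool_rot: [3.136, -0.176, -0.001]
force: [-0.2, -0.7, -4.7]
width: 0.0074
finger_force: 78.4
```

```bash
cat >> h.py <<'E'
def plate(tag,zlo,zhi,box=.13):
    """held plate: plane + fin/clip features from the wrist view, in world"""
    from station import robot
    c=snap('wrist',tag); o=robot.get_obs(); T=R.from_rotvec(o['tool_rot']).as_matrix(); p=np.array(o['eef_pos'])
    P=cloud(c); L=(P-p)@T
    m=(abs(L[...,0])<box)&(L[...,1]<.04)&(L[...,1]>-.13)&(P[...,2]>zlo)&(P[...,2]<zhi)&(L[...,2]>.005)
    q=P[m]; rng=np.random.default_rng(0); best=(0,)
    for _ in range(500):
        a=q[rng.choice(len(q),3,False)]; n=np.cross(a[1]-a[0],a[2]-a[0]); n/=np.linalg.norm(n)+1e-12; n*=np.sign(n[2])
        if n[2]<.75: continue
        k=(abs((q-a[0])@n)<.0015).sum()
        if k>best[0]: best=(k,n,a[0])
    n,p0=best[1:]; inl=q[abs((q-p0)@n)<.002]; p0=inl.mean(0); n=np.linalg.svd(inl-p0,full_matrices=False)[2][2]; n*=np.sign(n[2])
    print('t',o['time'],'tcp',p.round(4),'yaw',np.degrees(np.arctan2(T[1,0],T[0,0])).round(2),'F',np.round(o['force'],1),'w',round(float(o['width']),4))
    print('plate n (tool)',(n@T).round(3),'world',n.round(3),len(inl),'top pt',p0.round(4))
    return c,P,m,n,p0,p,T
E
python3 - <<'E'
from h import *
c,P,m,n,p0,p,T=plate('w_held',.06,.24)
cv2.imwrite('pics/w_heldc.png',c['pixels'][100:480,100:560])
E
```

```text
t 6.15 tcp [0.593  0.2139 0.2174] yaw -6.43 F [ 0.   0.4 -4.4] w 0.0079
plate n (tool) [ 0.498 -0.005 -0.867] world [ 0.497 -0.05   0.866] 24081 top pt [0.6137 0.2492 0.1933]
```

View pics/w_heldc.png

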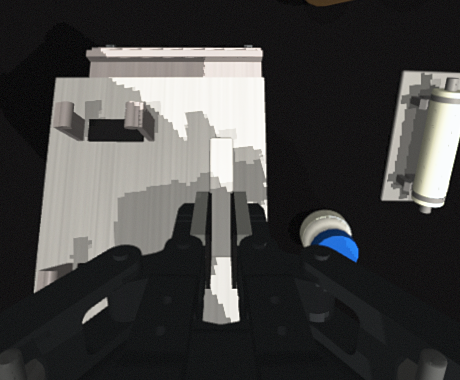

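The plate is held firmly at its 30° tilt, with the fin between the pads at (222,180). Next I'll carry it high to the dock.

{"api": "drive_tool", "payload": {
  "plan": "0 0 -2.2 0.086;0 0 -2.2 0;0.25 2 0 0;0.25 3.8 0 0;0.25 3.8 0 0"
}}

```text
time: 6.57
eef_pos: [0.581, 0.1184, 0.2609]
tool_rot: [3.126, -0.307, -0.005]
force: [1.7, -1.2, -4.0]
width: 0.0076
finger_force: 78.6
```

{"api": "drive_tool", "payload": {
  "plan": "0.25 3.8 0 0;0.25 3.8 0 0;0.25 3.8 0 0;0.25 3.8 0 0;0.25 3.8 0 0"
}}

```text
time: 6.98
eef_pos: [0.5556, -0.0718, 0.2611]
tool_rot: [-3.126, 0.311, 0.005]
force: [0.5, -0.4, -3.6]
width: 0.0077
finger_force: 78.6
```

{"api": "drive_tool", "payload": {
  "plan": "0.25 3.8 0 0;0.25 3.8 0 0;0.25 3.8 0 0;0.25 3.8 0 0;0.25 3.8 0 0"
}}

```text
time: 7.4
eef_pos: [0.5305, -0.2604, 0.261]
tool_rot: [-3.125, 0.311, 0.005]
force: [0.8, 0.7, -4.0]
width: 0.0075
finger_force: 78.6
```

{"api": "drive_tool", "payload": {
  "plan": "0.25 3.5 0 0;0.25 1.9 0 0;0 0 0 0;0 0 0 0;0 0 0 0"
}}

```text
time: 7.82
eef_pos: [0.5259, -0.3117, 0.2614]
tool_rot: [-3.125, 0.31, 0.003]
force: [-0.1, 0.7, -3.6]
width: 0.0078
finger_force: 78.7
```

```bash
cat >> h.py <<'E'
O=np.array([.5332,-.259,0]); PSI=-11.4
D=R.from_euler('z',PSI,degrees=True).as_matrix()
def goto(w,yaw=None):
    from station import robot
    o=robot.get_obs(); T=R.from_rotvec(o['tool_rot']).as_matrix(); p=np.array(o['eef_pos']); y=np.degrees(np.arctan2(T[1,0],T[0,0]))
    yaw=y if yaw is None else yaw; a=np.radians(yaw)
    N=np.array([[np.cos(a),np.sin(a),0],[np.sin(a),-np.cos(a),0],[0,0,-1]])
    print('t %.2f'%o['time'],'tcp',p.round(4),'dock mm',((p-O)@D*1e3).round(1),'yaw %.2f'%y,'F',np.round(o['force'],1),'w %.4f'%o['width'],'| shift cm',((np.array(w)-p)@N*100).round(2),'turn',np.radians(y-yaw).round(4))
E
python3 - <<'E'
from h import *
plate('w_d3',.1,.3)
goto([.525,-.3145,.085],PSI)
E
```

```text
t 7.8667 tcp [ 0.5261 -0.3114  0.2619] yaw -11.28 F [ 0.7 -0.1 -2.7] w 0.008
plate n (tool) [ 0.5   -0.007 -0.866] world [ 0.492 -0.092  0.865] 24831 top pt [ 0.5481 -0.2775  0.2369]
t 7.87 tcp [ 0.5261 -0.3114  0.2619] dock mm [  3.4 -52.8 261.9] yaw -11.28 F [ 0.7 -0.1 -2.7] w 0.0080 | shift cm [-0.05  0.32 17.69] turn 0.0022
```

{"api": "drive_tool", "payload": {
  "plan": "0 0.3 2 0;0 0 4 0;0 0 4 0;0 0 4 0;0 0 2.5 0"
}}

```text
time: 8.28
eef_pos: [0.5243, -0.3134, 0.094]
tool_rot: [-3.125, 0.308, 0.005]
force: [0.8, 0.1, -3.7]
width: 0.0075
finger_force: 78.7
```

{"api": "drive_tool", "payload": {
  "plan": "0 0 1.2 0;0 0 0 0;0 0 0 0",
  "grip_force": 45
}}

```text
time: 8.53
eef_pos: [0.5262, -0.3153, 0.0868]
tool_rot: [-3.126, 0.31, -0.001]
force: [1.0, -0.8, -2.9]
width: 0.0077
finger_force: 78.8
```

{"api": "drive_tool", "payload": {
  "plan": "0 0 0.5 0;0 0 0.4 0;-0.4 0 0.35 0;-0.5 0 0.45 0;0 0 0 0"
}}

```text
time: 8.95
eef_pos: [0.5163, -0.3144, 0.0698]
tool_rot: [3.125, -0.312, 0.002]
force: [-1.7, 0.7, 13.0]
width: 0.0078
finger_force: 81.8
```

{"api": "drive_tool", "payload": {
  "plan": "-0.5 0 0.45 0;-0.5 0 0.5 0;-0.4 0 0.5 0;-0.3 0 0.5 0;0 0 0 0"
}}

```text
time: 9.37
eef_pos: [0.4987, -0.3108, 0.0498]
tool_rot: [3.126, -0.312, -0.001]
force: [-4.1, 0.8, 6.9]
width: 0.0076
finger_force: 85.4
```

Run:
```python
from h import *
plate('w_d4',.02,.12)
goto(O,PSI)
```

```text
t 9.4167 tcp [ 0.4993 -0.3108  0.05  ] yaw -11.38 F [-4.5  0.3  5. ] w 0.0077
plate n (tool) [ 0.168 -0.004 -0.986] world [ 0.166 -0.029  0.986] 46987 top pt [ 0.5584 -0.2805  0.0344]
t 9.42 tcp [ 0.4993 -0.3108  0.05  ] dock mm [-23.  -57.5  50. ] yaw -11.38 F [-4.5  0.3  5. ] w 0.0077 | shift cm [ 2.3  -5.75  5.  ] turn 0.0003
```

{"api": "drive_tool", "payload": {
  "plan": "-0.1 0 0.3 0;0 0 0.3 0;0 0 0.2 0;0 0 0 0;0 0 0 0"
}}

```text
time: 9.83
eef_pos: [0.4987, -0.3108, 0.0423]
tool_rot: [3.125, -0.312, 0.001]
force: [-5.0, 0.2, 9.0]
width: 0.0078
finger_force: 86.6
```

```bash
cat >> h.py <<'E'
def feats(tag,zt):
    """level plate whose top is at height zt: clips and fin in dock mm"""
    c=load(tag); P=cloud(c); Q=(P-O)@D*1e3; h=P[...,2]-zt
    for nm,lo,hi in(('clip',.026,.037),('fintop',.038,.046)):
        m=((h>lo)&(h<hi)&(abs(Q[...,0])<110)&(abs(Q[...,1])<90)).astype(np.uint8); N,l,s,ce=cv2.connectedComponentsWithStats(m)
        for i in range(1,N):
            if s[i,4]>60: v=Q[l==i]; print(nm,ce[i].round(),s[i,4],np.nanpercentile(v,[2,98],axis=0).round(1)[:,:2].tolist(),'z',np.nanmedian(v[:,2]).round(1))
E
python3 - <<'E'
from h import *
plate('w_d5',.02,.12)
goto(O,PSI)
feats('w_d5',.033)
E
```

```text
t 9.8833 tcp [ 0.4987 -0.3108  0.0423] yaw -11.39 F [-5.4  1.   8.7] w 0.0077
plate n (tool) [ 0.054  0.    -0.999] world [ 0.053 -0.01   0.999] 40185 top pt [ 0.5415 -0.2814  0.0342]
t 9.88 tcp [ 0.4987 -0.3108  0.0423] dock mm [-23.6 -57.6  42.3] yaw -11.39 F [-5.4  1.   8.7] w 0.0077 | shift cm [ 2.36 -5.76  4.23] turn 0.0003
clip [218. 199.] 757 [[20.5, -19.4], [32.3, -11.8]] z 66.4
clip [133. 200.] 749 [[20.4, 13.8], [32.2, 22.6]] z 66.4
clip [320. 231.] 142 [[12.7, -61.1], [13.8, -51.7]] z 64.7
clip [156. 357.] 283 [[-53.8, 13.5], [-43.6, 22.3]] z 68.0
fintop [320. 290.] 3115 [[-32.6, -71.0], [13.7, -42.4]] z 77.1
fintop [156. 370.] 113 [[-53.4, 14.2], [-43.5, 19.0]] z 71.4
```

{"api": "drive_tool", "payload": {
  "plan": "-0.4 0 0 0;-0.4 0 0.1 0;0 0 0.3 0;0 0 0.1 0;0 0 0 0"
}}

```text
time: 10.3
eef_pos: [0.4903, -0.309, 0.0378]
tool_rot: [3.126, -0.311, -0.001]
force: [-13.0, 5.2, 30.1]
width: 0.0077
finger_force: 89.7
```

Run:
```python
from h import *
plate('w_d6',.02,.12)
goto(O,PSI)
feats('w_d6',.033)
```

```text
t 10.35 tcp [ 0.4903 -0.309   0.0378] yaw -11.38 F [-13.8   4.5  29.5] w 0.0076
plate n (tool) [-0.001  0.002 -1.   ] world [-0.    -0.001  1.   ] 48109 top pt [ 0.5782 -0.2598  0.0238]
t 10.35 tcp [ 0.4903 -0.309   0.0378] dock mm [-32.2 -57.5  37.8] yaw -11.38 F [-13.8   4.5  29.5] w 0.0076 | shift cm [ 3.22 -5.75  3.78] turn 0.0004
clip [129. 197.] 766 [[13.5, 13.7], [25.3, 22.6]] z 64.8
clip [215. 197.] 766 [[13.5, -19.5], [25.3, -11.8]] z 64.8
clip [320. 230.] 186 [[5.7, -61.1], [6.6, -51.8]] z 64.7
clip [301. 295.] 92 [[-21.8, -51.1], [-20.6, -46.3]] z 66.5
clip [340. 296.] 102 [[-21.7, -66.9], [-20.7, -62.0]] z 66.7
clip [287. 306.] 70 [[-25.8, -45.3], [-24.5, -40.1]] z 67.7
clip [354. 306.] 75 [[-25.7, -73.2], [-24.4, -67.8]] z 67.7
clip [156. 361.] 567 [[-62.2, 13.6], [-50.5, 22.3]] z 64.5
fintop [320. 293.] 3382 [[-41.4, -71.4], [5.9, -41.7]] z 73.9
```

The plate lies flat on the bed, level, about 18.5 mm short in x and 20.5 mm short in y. I'll ease the down-force and slide it.

{"api": "drive_tool", "payload": {
  "plan": "0 0 -0.15 0;0 0 -0.1 0;0 -0.5 0 0;0 -0.5 0 0;0 0 0 0"
}}

```text
time: 10.77
eef_pos: [0.4933, -0.2977, 0.0388]
tool_rot: [-3.126, 0.309, 0.001]
force: [0.0, 0.2, 0.1]
width: 0.0076
finger_force: 85.7
```

{"api": "drive_tool", "payload": {
  "plan": "0 -0.4 0 0;0 -0.3 0 0;0 -0.2 0 0;0 0 0 0;0 0 0 0"
}}

```text
time: 11.18
eef_pos: [0.4951, -0.2897, 0.0389]
tool_rot: [-3.126, 0.31, 0.0]
force: [0.6, 0.3, -0.4]
width: 0.0075
finger_force: 85.6
```

Run:
```python
from h import *
plate('w_d7',.02,.12)
goto(O,PSI)
feats('w_d7',.033)
```

```text
t 11.2333 tcp [ 0.4951 -0.2898  0.0389] yaw -11.33 F [0.8 0.7 1. ] w 0.0076
plate n (tool) [ 0.001 -0.001 -1.   ] world [0.001 0.001 1.   ] 47815 top pt [ 0.5801 -0.2613  0.0238]
t 11.23 tcp [ 0.4951 -0.2898  0.0389] dock mm [-31.3 -37.7  38.9] yaw -11.33 F [0.8 0.7 1. ] w 0.0076 | shift cm [ 3.13 -3.77  3.89] turn 0.0013
clip [131. 196.] 765 [[14.7, 33.3], [26.6, 41.9]] z 65.2
clip [217. 196.] 760 [[14.7, 0.0], [26.4, 7.9]] z 65.1
clip [321. 229.] 165 [[6.5, -41.5], [7.5, -32.0]] z 64.6
clip [302. 295.] 78 [[-20.8, -31.2], [-19.6, -26.4]] z 67.3
clip [340. 295.] 77 [[-20.9, -47.0], [-19.8, -42.2]] z 66.7
clip [156. 361.] 600 [[-61.1, 33.7], [-49.2, 42.2]] z 65.9
fintop [321. 292.] 3364 [[-39.8, -51.4], [7.0, -22.2]] z 74.7
```

{"api": "drive_tool", "payload": {
  "plan": "0.4 0 0.05 0;0.5 0 0 0;0.4 0 0 0;0.2 0 0 0;0 0 0 0"
}}

```text
time: 11.65
eef_pos: [0.5104, -0.2932, 0.0385]
tool_rot: [3.126, -0.311, 0.001]
force: [1.1, 0.2, 0.1]
width: 0.0073
finger_force: 85.8
```

{"api": "drive_tool", "payload": {
  "plan": "0.1 -0.1 0 0;0.1 -0.1 0 0;0.1 -0.1 0 0;0 0 0 0;0 0 0 0"
}}

```text
time: 12.07
eef_pos: [0.5125, -0.2918, 0.0385]
tool_rot: [3.125, -0.312, -0.001]
force: [-5.6, -5.8, 2.7]
width: 0.0078
finger_force: 86.2
```

Run:
```python
from h import *
plate('w_d8',.02,.12)
goto(O,PSI)
feats('w_d8',.033)
```

```text
t 12.1167 tcp [ 0.5126 -0.2918  0.0385] yaw -11.4 F [-5.3 -6.1  3.6] w 0.0078
plate n (tool) [ 0.007  0.    -1.   ] world [ 0.007 -0.001  1.   ] 42311 top pt [ 0.5533 -0.2607  0.0322]
t 12.12 tcp [ 0.5126 -0.2918  0.0385] dock mm [-13.8 -36.2  38.5] yaw -11.40 F [-5.3 -6.1  3.6] w 0.0078 | shift cm [ 1.38 -3.62  3.85] turn -0.0
clip [130. 197.] 761 [[31.8, 35.0], [43.8, 43.6]] z 65.0
clip [216. 196.] 771 [[31.9, 1.7], [43.7, 9.4]] z 65.0
clip [321. 230.] 176 [[24.0, -40.0], [25.0, -30.5]] z 65.2
clip [301. 295.] 81 [[-3.3, -29.7], [-2.3, -24.9]] z 66.8
clip [340. 295.] 84 [[-3.4, -45.6], [-2.2, -40.8]] z 67.1
clip [354. 305.] 62 [[-7.3, -51.9], [-6.4, -46.6]] z 68.3
clip [156. 361.] 580 [[-43.8, 34.8], [-31.9, 43.5]] z 65.3
fintop [320. 293.] 3357 [[-22.9, -49.8], [24.5, -20.6]] z 74.4
```

{"api": "drive_tool", "payload": {
  "plan": "0.1 -0.05 0.15 0;0.1 -0.05 0 0;0 0 0 0"
}}

```text
time: 12.37
eef_pos: [0.5125, -0.2918, 0.0377]
tool_rot: [3.124, -0.314, -0.007]
force: [-26.9, -1.8, 31.8]
width: 0.0077
finger_force: 90.0
```

{"api": "drive_tool", "payload": {
  "plan": "0 0 0 0;0 0 0 0;0 0 0 0;0 0 0 0",
  "gripper": 0.6
}}

```text
time: 12.7
eef_pos: [0.5156, -0.2898, 0.0368]
tool_rot: [-3.126, 0.31, -0.0]
force: [0.3, 0.1, 0.2]
width: 0.0342
finger_force: 0.0
```

Run:
```python
from h import *
plate('w_d9',.02,.12)
goto(O,PSI)
feats('w_d9',.033)
```

```text
t 12.75 tcp [ 0.5156 -0.2898  0.0368] yaw -11.33 F [-0.3 -0.7 -0.5] w 0.0341
plate n (tool) [ 0.001 -0.001 -1.   ] world [0.001 0.    1.   ] 34190 top pt [ 0.5746 -0.2588  0.0238]
t 12.75 tcp [ 0.5156 -0.2898  0.0368] dock mm [-11.2 -33.7  36.8] yaw -11.33 F [-0.3 -0.7 -0.5] w 0.0341 | shift cm [ 1.12 -3.37  3.68] turn 0.0012
clip [136. 203.] 790 [[32.0, 34.8], [43.8, 43.6]] z 64.7
clip [222. 203.] 760 [[31.9, 1.6], [43.7, 9.3]] z 64.7
clip [327. 237.] 197 [[24.1, -40.1], [25.0, -30.6]] z 64.7
clip [276. 307.] 263 [[-21.1, -15.7], [0.3, -9.2]] z 66.0
clip [365. 308.] 259 [[-21.0, -56.2], [0.3, -49.7]] z 66.0
clip [254. 307.] 62 [[-4.8, -7.5], [-3.9, -2.9]] z 67.7
clip [387. 307.] 62 [[-4.8, -62.7], [-3.6, -58.0]] z 68.0
fintop [327. 299.] 2940 [[-23.2, -40.1], [24.4, -30.6]] z 73.8
fintop [264. 316.] 433 [[-20.0, -15.7], [0.2, -2.3]] z 75.1
fintop [377. 316.] 455 [[-20.1, -63.2], [0.2, -49.8]] z 75.0
```

The plate is home, with clips centred at x=0, y=22.6 and square. I'll lift clear and go to the cartridge.

{"api": "drive_tool", "payload": {
  "plan": "0 0 -2 0;0 0 -3 0;0 0 -4 0;0 0 -4 0;0 0 -2 -0.06"
}}

```text
time: 13.17
eef_pos: [0.5167, -0.2905, 0.1916]
tool_rot: [3.132, -0.218, 0.007]
force: [0.9, -0.0, -0.0]
width: 0.0341
finger_force: 0.0
```

{"api": "drive_tool", "payload": {
  "plan": "-0.33 -3.6 0 0;-0.33 -3.6 0 0;-0.33 -3.6 0 0;-0.33 -3.6 0 0;-0.33 -3.6 0 0",
  "gripper": 0
}}

```text
time: 13.58
eef_pos: [0.5236, -0.1078, 0.1871]
tool_rot: [-3.134, 0.217, -0.0]
force: [1.2, -0.0, 0.3]
width: 0.0856
finger_force: 0.0
```

{"api": "drive_tool", "payload": {
  "plan": "-0.33 -3.6 0 0;-0.33 -3.6 0 0;-0.33 -3.5 0 0;0 0 0 0;0 0 0 0"
}}

```text
time: 14.0
eef_pos: [0.5287, -0.0, 0.187]
tool_rot: [-3.134, 0.211, -0.0]
force: [-0.1, -0.5, 0.7]
width: 0.0853
finger_force: 0.0
```

```bash
cat >> h.py <<'E'
def cart(tag,zlo,zhi,half=.08):
    from station import robot
    c=snap('wrist',tag); o=robot.get_obs(); T=R.from_rotvec(o['tool_rot']).as_matrix(); p=np.array(o['eef_pos'])
    P=cloud(c); L=(P-p)@T
    m=((P[...,2]>zlo)&(P[...,2]<zhi)&(abs(L[...,0])<half)&(abs(L[...,1])<.035)).astype(np.uint8); N,l,s,ce=cv2.connectedComponentsWithStats(m)
    i=1+np.argmax(s[1:,4]); v=L[l==i][:,:2]; r=np.linalg.svd(v-v.mean(0),full_matrices=False)[2][0]; r*=np.sign(r[0])
    d=v@r; w=v@[-r[1],r[0]]
    print('t %.2f'%o['time'],'cart px',ce[i].round(),s[i,4],'axis in tool deg',np.degrees(np.arctan2(r[1],r[0])).round(2),'along mm',(1e3*np.percentile(d,[.5,2,98,99.5])).round(1),'across',(1e3*np.percentile(w,[2,98])).round(1),'world z med',np.nanmedian(P[l==i][:,2]).round(4))
    return c
E
python3 - <<'E'
from h import *
cart('w_c1',.043,.056); goto([.5287,-.0024,.021],-7.9)
E
```

```text
t 14.05 cart px [324. 215.] 4131 axis in tool deg 0.12 along mm [-58.1 -55.9  58.8  60.4] across [-12.1  13.5] world z med 0.0491
t 14.05 tcp [ 0.5287 -0.0018  0.1869] dock mm [-55.2 251.2 186.9] yaw -7.84 F [-0.4 -1.6  0. ] w 0.0854 | shift cm [1.000e-02 6.000e-02 1.659e+01] turn 0.001
```

{"api": "drive_tool", "payload": {
  "plan": "0.1 0.06 3 0;0 0 4 0;0 0 4 0;0 0 3.5 0;0 0 2 0"
}}

```text
time: 14.47
eef_pos: [0.5278, -0.0045, 0.0184]
tool_rot: [3.133, -0.22, -0.006]
force: [-0.6, -1.1, -0.7]
width: 0.0856
finger_force: 0.0
```

{"api": "drive_tool", "payload": {
  "plan": "0 0 0 0;0 0 0 0;0 0 0 0"
}}

```text
time: 14.72
eef_pos: [0.5305, -0.0036, 0.0234]
tool_rot: [3.134, -0.218, 0.002]
force: [0.1, 0.3, 0.9]
width: 0.0854
finger_force: 0.0
```

{"api": "drive_tool", "payload": {
  "plan": "0 0 0 0;0 0 0 0;0 0 0 0;0 0 0 0;0 0 0 0",
  "gripper": 1,
  "grip_force": 90
}}

```text
time: 15.13
eef_pos: [0.5298, -0.0031, 0.0224]
tool_rot: [3.134, -0.217, 0.001]
force: [-1.7, -9.0, 8.3]
width: 0.0258
finger_force: 7.8
```

{"api": "drive_tool", "payload": {
  "plan": "0 0 0 0;0 0 0 0"
}}

```text
time: 15.3
eef_pos: [0.5298, -0.0035, 0.0226]
tool_rot: [3.133, -0.218, 0.001]
force: [-2.8, -2.8, 12.8]
width: 0.0194
finger_force: 73.0
```

Run:
```python
from h import *
c=cart('w_c2',.043,.075); goto([.5287,-.0024,.021],-7.9)
cv2.imwrite('pics/w_c2c.png',c['pixels'][100:460,120:520])
```

```text
t 15.35 cart px [321. 295.] 16526 axis in tool deg 0.03 along mm [-55.7 -52.8  58.1  59.2] across [-20.1  18.3] world z med 0.0496
t 15.35 tcp [ 0.5298 -0.0035  0.0226] dock mm [-53.8 249.8  22.6] yaw -7.94 F [-3.8 -2.4 12.2] w 0.0195 | shift cm [-0.12 -0.09  0.16] turn -0.0007
```

View pics/w_c2c.png

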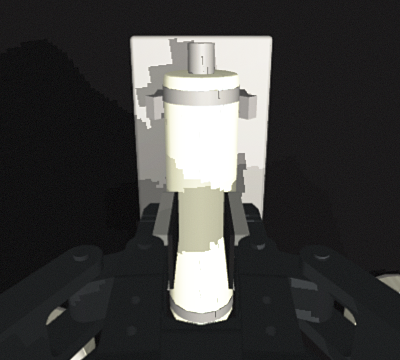

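Run:
```python
from h import *
from station import robot
o=robot.get_obs(); T=R.from_rotvec(o['tool_rot']).as_matrix(); p=np.array(o['eef_pos'])
for t in('w_c1','w_c2'):
    P=cloud(load(t)); c=load(t)
    L=(P-p)@T*1e3
    for a in(-45,-30,-15,-8,-4,0,4,8,12,20,40):
        m=(abs(L[...,0]-a)<1.5)&(abs(L[...,1])<45)&(P[...,2]>.03); v=L[m]
        if len(v)<5: continue
        b=[(int(y),round(float(np.median(-v[abs(v[:,1]-y)<2,2])+p[2]*1e3),1)) for y in range(-28,30,4) if (abs(v[:,1]-y)<2).any()]
        print(t,a,b)
```

```text
w_c1 -45 [(-24, 31.3), (-20, 32.2), (-16, 40.8), (-12, 46.4), (-8, 49.2), (-4, 50.0), (0, 50.8), (4, 49.6), (8, 47.5), (12, 43.3), (16, 30.5), (20, 31.6)]
w_c1 -30 [(-16, 41.5), (-12, 45.8), (-8, 48.7), (-4, 50.1), (0, 50.7), (4, 49.7), (8, 47.5), (12, 44.2), (16, 39.4)]
w_c1 -15 [(-16, 40.3), (-12, 45.7), (-8, 48.6), (-4, 49.8), (0, 50.2), (4, 50.0), (8, 48.0), (12, 44.0), (16, 40.0)]
w_c1 -8 [(-16, 40.5), (-12, 45.4), (-8, 49.0), (-4, 50.8), (0, 50.8), (4, 49.9), (8, 48.3), (12, 44.5), (16, 39.4)]
w_c1 -4 [(-16, 41.3), (-12, 46.0), (-8, 48.8), (-4, 50.1), (0, 50.3), (4, 50.1), (8, 47.3), (12, 43.7)]
w_c1 0 [(-16, 40.6), (-12, 45.7), (-8, 48.8), (-4, 50.4), (0, 50.5), (4, 49.7), (8, 47.5), (12, 43.9), (16, 37.9)]
w_c1 4 [(-16, 41.2), (-12, 45.5), (-8, 49.0), (-4, 50.6), (0, 50.6), (4, 50.4), (8, 47.3), (12, 43.4), (16, 39.0)]
w_c1 8 [(-24, 287.2), (-20, 286.6), (-16, 287.1), (-12, 288.1), (-8, 288.7), (-4, 289.3), (0, 288.5), (4, 287.6), (8, 286.1), (12, 285.8), (16, 286.9)]
w_c1 12 [(-28, 294.5), (-24, 290.5), (-20, 292.2), (-16, 292.6), (-12, 293.9), (-8, 294.1), (-4, 293.0), (0, 
[... 1164 characters left out ...]
2 8 [(-28, 93.0), (-24, 69.1), (-20, 63.9), (-16, 40.0), (-12, 81.0), (-8, 49.0), (-4, 49.8), (0, 50.6), (4, 49.8), (8, 70.2), (12, 81.8), (16, 63.2), (20, 64.4), (24, 91.9), (28, 94.6)]
w_c2 12 [(-28, 132.8), (-24, 103.1), (-20, 95.5), (-16, 85.2), (-12, 75.6), (-8, 126.7), (-4, 127.6), (0, 127.5), (4, 127.3), (8, 123.0), (12, 80.3), (16, 91.9), (20, 95.8), (24, 131.8), (28, 96.5)]
w_c2 20 [(-20, 138.6), (-16, 138.6), (-12, 138.0), (-8, 137.6), (-4, 49.9), (0, 50.6), (4, 49.6), (8, 138.1), (12, 138.3), (16, 138.6), (20, 138.1)]
w_c2 40 [(-24, 31.2), (-20, 31.6), (-16, 40.7), (-12, 45.7), (-8, 48.8), (-4, 50.0), (0, 50.5), (4, 49.7), (8, 47.7), (12, 44.2), (16, 30.7), (20, 31.7), (24, 30.2)]
```

The crop shows the pads gripping the middle of the cartridge, but the depth shows them leaning out at the tips, so contact is too near the fingertips. I'll reopen and grip about 9 mm deeper.

{"api": "drive_tool", "payload": {
  "plan": "0 0 0 0;0 0 0 0;0 0 0 0;0 0 0.5 0;0 0 0.35 0",
  "gripper": 0.2
}}

```text
time: 15.77
eef_pos: [0.5295, -0.0029, 0.013]
tool_rot: [-3.134, 0.217, 0.0]
force: [0.0, -0.3, 0.9]
width: 0.0684
finger_force: 0.0
```

{"api": "drive_tool", "payload": {
  "plan": "0 0 0 0;0 0 0 0;0 0 0 0;0 0 0 0;0 0 0 0",
  "gripper": 1,
  "grip_force": 60
}}

```text
time: 16.18
eef_pos: [0.5295, -0.0034, 0.0138]
tool_rot: [3.133, -0.217, -0.0]
force: [-3.8, -3.1, 7.8]
width: 0.0288
finger_force: 58.7
```

{"api": "drive_tool", "payload": {
  "plan": "0 0 0 0;0 0 0 0"
}}

```text
time: 16.35
eef_pos: [0.5295, -0.0035, 0.0138]
tool_rot: [3.133, -0.218, -0.0]
force: [-4.2, -2.0, 8.2]
width: 0.0286
finger_force: 58.7
```

{"api": "drive_tool", "payload": {
  "plan": "0 0 -1.5 0;0 0 -3 0;0 0 -4 0;0 0 -4 0;0 0 -1.5 0.06"
}}

```text
time: 16.77
eef_pos: [0.5313, -0.0028, 0.1585]
tool_rot: [-3.126, 0.309, -0.008]
force: [1.2, 1.2, -2.4]
width: 0.0291
finger_force: 59.9
```

{"api": "drive_tool", "payload": {
  "plan": "0.4 2 0 0;0.9 3.7 0 0;0.9 3.7 0 0;0.9 3.7 0 0;0.9 3.7 0 0"
}}

```text
time: 17.18
eef_pos: [0.5354, -0.1773, 0.1536]
tool_rot: [3.126, -0.31, 0.0]
force: [1.1, 0.5, -1.3]
width: 0.0288
finger_force: 59.9
```

{"api": "drive_tool", "payload": {
  "plan": "0.9 3.7 0 0;0.5 2.2 0 0;0 0 0 0;0 0 0 0;0 0 0 0"
}}

```text
time: 17.6
eef_pos: [0.5378, -0.2355, 0.1533]
tool_rot: [-3.126, 0.31, 0.001]
force: [0.3, 0.5, -1.3]
width: 0.0289
finger_force: 59.9
```

Run:
```python
from h import *
c=cart('w_s1',.12,.22); goto([.5376,-.2370,.08],PSI); feats('w_s1',.033)
cv2.imwrite('pics/w_s1c.png',c['pixels'][100:460,120:520])
```

```text
t 17.65 cart px [321. 295.] 23740 axis in tool deg 0.02 along mm [-48.7 -45.1  65.7  70.4] across [-23.8  22.9] world z med 0.1885
t 17.65 tcp [ 0.538  -0.235   0.1534] dock mm [-1.000e-01  2.440e+01  1.534e+02] yaw -11.29 F [ 0.2 -0.1 -2.3] w 0.0286 | shift cm [0.   0.2  7.34] turn 0.002
clip [398. 232.] 248 [[-23.1, -38.4], [24.8, -30.2]] z 64.9
fintop [405. 240.] 987 [[-24.1, -40.1], [24.2, -30.4]] z 73.8
```

View pics/w_s1c.png

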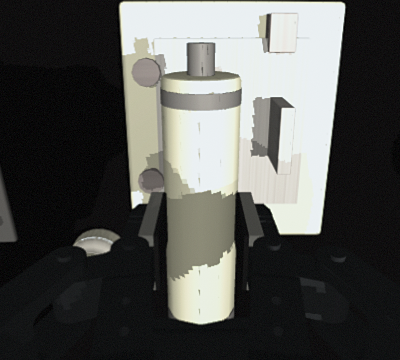

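The crop shows the cartridge held straight, with the plate home below it, the heads at (147,72) and (150,180), and the fin at (285,135).

{"api": "drive_tool", "payload": {
  "plan": "0 0.2 1.5 0;0 0 2.5 0;0 0 2.5 0;0 0 1.3 0;0 0 0.5 0"
}}

```text
time: 18.07
eef_pos: [0.5366, -0.2367, 0.0686]
tool_rot: [-3.125, 0.309, 0.004]
force: [-0.4, 0.2, -1.2]
width: 0.029
finger_force: 59.9
```

{"api": "drive_tool", "payload": {
  "plan": "0 0 0 0;0 0 0 0;0 0 0 0"
}}

```text
time: 18.32
eef_pos: [0.5383, -0.2382, 0.0718]
tool_rot: [3.126, -0.31, 0.003]
force: [0.0, 0.4, -1.6]
width: 0.0289
finger_force: 59.9
```

```bash
cat >> h.py <<'E'
def ridge(tag):
    c=snap('wrist',tag); P=cloud(c); Q=(P-O)@D*1e3
    for a in(-50,-40,-25,20,30,40,50,55):
        m=(abs(Q[...,0]-a)<2)&(abs(Q[...,1]-22.5)<13)&(Q[...,2]>40)&(Q[...,2]<110); v=Q[m]
        if len(v)<12: continue
        k=np.polyfit(v[:,1],v[:,2],2); print('x',a,'ridge y %.1f z %.1f n %d'%(-k[1]/2/k[0],np.polyval(k,-k[1]/2/k[0]),len(v)))
    return c
E
python3 - <<'E'
from h import *
ridge('w_s2'); goto([.5376,-.2370,.031],PSI); feats('w_s2',.033)
E
```

```text
x -50 ridge y 22.2 z 106.5 n 31
x -40 ridge y 22.3 z 108.4 n 418
x -25 ridge y 22.3 z 108.4 n 472
x 20 ridge y 22.3 z 108.5 n 609
x 30 ridge y 22.4 z 108.6 n 637
x 40 ridge y 22.3 z 108.5 n 680
x 50 ridge y 22.3 z 108.8 n 721
x 55 ridge y 22.3 z 108.8 n 773
t 18.37 tcp [ 0.5382 -0.2383  0.0718] dock mm [ 0.8 21.3 71.8] yaw -11.35 F [-0.1  0.1 -1.8] w 0.0288 | shift cm [-0.09 -0.12  4.08] turn 0.0009
clip [279. 214.] 108 [[31.8, 41.5], [43.5, 43.7]] z 64.1
clip [361. 214.] 77 [[31.7, 1.7], [43.7, 3.3]] z 64.0
clip [425. 276.] 694 [[-22.9, -39.0], [24.8, -30.2]] z 64.6
fintop [437. 289.] 1946 [[-23.4, -40.1], [24.4, -30.5]] z 73.8
```

{"api": "drive_tool", "payload": {
  "plan": "-0.1 0 0.8 0;0 0 0.6 0;0 0 0.4 0;0 0 0.3 0;0 0 0.3 0"
}}

```text
time: 18.78
eef_pos: [0.5376, -0.2381, 0.0473]
tool_rot: [3.126, -0.311, 0.003]
force: [-0.5, 2.5, 21.3]
width: 0.0289
finger_force: 62.7
```

{"api": "drive_tool", "payload": {
  "plan": "0 0 0.3 0;0 0 0.3 0;0 0 0.3 0;0 0 0.2 0;0 0 0 0",
  "grip_force": 80
}}

```text
time: 19.2
eef_pos: [0.5365, -0.2378, 0.0349]
tool_rot: [-3.126, 0.311, 0.0]
force: [1.0, -0.2, -2.5]
width: 0.0278
finger_force: 79.1
```

{"api": "drive_tool", "payload": {
  "plan": "0 0 0.2 0;0 0 0.15 0;0 0 0.1 0;0 0 0 0"
}}

```text
time: 19.53
eef_pos: [0.5362, -0.2378, 0.0311]
tool_rot: [-3.126, 0.311, 0.001]
force: [-3.9, 2.3, 6.3]
width: 0.028
finger_force: 80.4
```

Run:
```python
from h import *
ridge('w_s3'); goto([.5376,-.2370,.031],PSI); feats('w_s3',.033)
```

```text
x -50 ridge y 22.3 z 67.2 n 164
x -40 ridge y 22.3 z 67.4 n 437
x -25 ridge y 22.3 z 67.6 n 464
x 20 ridge y 22.3 z 67.7 n 615
x 30 ridge y 22.4 z 67.5 n 659
x 40 ridge y 22.4 z 67.5 n 712
x 50 ridge y 22.4 z 68.0 n 744
x 55 ridge y 22.3 z 67.6 n 796
t 19.58 tcp [ 0.5362 -0.2378  0.0311] dock mm [-1.2 21.4 31.1] yaw -11.36 F [-4.1  1.6  6. ] w 0.0282 | shift cm [ 0.12 -0.11  0.01] turn 0.0007
clip [320. 295.] 19467 [[-46.1, 2.8], [57.1, 41.9]] z 65.7
clip [455. 298.] 1071 [[-11.1, -39.2], [24.5, -30.0]] z 64.7
fintop [472. 312.] 2189 [[-7.4, -40.2], [24.1, -30.2]] z 73.7
fintop [270. 323.] 473 [[-10.2, 36.2], [10.3, 49.6]] z 75.1
fintop [372. 323.] 473 [[-10.2, -5.0], [10.3, 8.3]] z 75.0
```

{"api": "drive_tool", "payload": {
  "plan": "0 0 0.15 0;0 0 0 0;0 0 0 0"
}}

```text
time: 19.83
eef_pos: [0.5363, -0.2379, 0.0308]
tool_rot: [3.126, -0.311, -0.001]
force: [-12.4, 5.1, 28.5]
width: 0.0281
finger_force: 83.6
```

{"api": "drive_tool", "payload": {
  "plan": "0 0 0 0;0 0 0 0;0 0 0 0;0 0 0 0",
  "gripper": 0.48
}}

```text
time: 20.17
eef_pos: [0.5364, -0.238, 0.0293]
tool_rot: [-3.126, 0.311, 0.001]
force: [-0.4, -0.5, 0.4]
width: 0.0443
finger_force: 0.0
```

{"api": "drive_tool", "payload": {
  "plan": "0 0 -1 0;0 0 -2 0;0 0 -3 0;0 0 -4 0;0 0 -4 0"
}}

```text
time: 20.58
eef_pos: [0.5359, -0.2376, 0.1713]
tool_rot: [-3.126, 0.311, 0.002]
force: [-0.1, 0.0, -0.9]
width: 0.0444
finger_force: 0.0
```

{"api": "drive_tool", "payload": {
  "plan": "2 0 -2 0;2 0 -2 0;1 0 0 0;0 0 0 0;0 0 0 0"
}}

```text
time: 21.0
eef_pos: [0.5851, -0.2476, 0.2093]
tool_rot: [-3.126, 0.31, 0.001]
force: [-0.4, 0.1, -0.0]
width: 0.0444
finger_force: 0.0
```

Run:
```python
from h import *
c=ridge('w_e1'); goto(O,PSI); feats('w_e1',.033)
P=cloud(c); Q=(P-O)@D*1e3
m=(abs(Q[...,1]-22)<8)&(Q[...,2]>60)&(Q[...,2]<75)&(abs(Q[...,0])<90); print('cart x',np.percentile(Q[m][:,0],[0,1,99,100]).round(1))
# plate edges at top z=33: +y edge near the heads, -y and -x edge by depth step
m=(abs(Q[...,2]-32)<2.5)&(abs(Q[...,1])<85)&(abs(Q[...,0])<100); v=Q[m]; print('plate ext',np.percentile(v,[.3,99.7],axis=0).round(1)[:,:2])
ys,xs=np.nonzero((abs(Q[...,0])<130)&(abs(Q[...,1])<110)&(P[...,2]>.015)); print(xs.min(),xs.max(),ys.min(),ys.max())
im=c['pixels'][ys.min():ys.max(),xs.min():xs.max()]; k=min(780/im.shape[1],580/im.shape[0]); cv2.imwrite('pics/w_e1c.png',cv2.resize(im,None,fx=k,fy=k,interpolation=cv2.INTER_CUBIC))
```

```text
x -50 ridge y 22.3 z 67.9 n 99
x -40 ridge y 22.1 z 67.5 n 101
x -25 ridge y 22.3 z 67.7 n 110
x 20 ridge y 22.4 z 67.7 n 118
x 30 ridge y 22.1 z 67.7 n 122
x 40 ridge y 22.1 z 67.5 n 122
x 50 ridge y 22.2 z 68.2 n 134
x 55 ridge y 22.3 z 67.8 n 139
t 21.05 tcp [ 0.5846 -0.2475  0.209 ] dock mm [ 48.2  21.4 209. ] yaw -11.35 F [-0.   0.3 -0.3] w 0.0444 | shift cm [-4.82  2.14 20.9 ] turn 0.0008
clip [321. 267.] 4083 [[-57.7, 4.1], [57.4, 41.0]] z 65.7
clip [380. 262.] 138 [[-21.2, -39.3], [24.6, -30.4]] z 64.7
fintop [385. 271.] 522 [[-17.8, -40.2], [24.1, -30.6]] z 73.9
cart x [-61.8 -59.4  58.3  58.7]
plate ext [[-69.9 -59.4]
 [ 69.3  60.3]]
0 639 159 479
```

View pics/w_e1c.png

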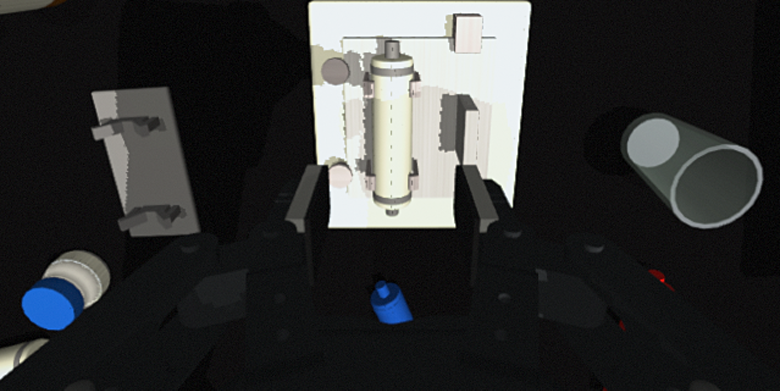

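The crop shows the cartridge level under both clip pairs, (390,85) and (390,180), and centred. The plate sits home under the heads and lip, and nothing is touching it. I'll hand the job in.

```bash
python3 -c "
from station import robot
print(robot.finish_job())"
```

```text
the job is handed in; nothing more can be done
None
```

I handed the job in at about 21 s of robot time: the carrier plate is home and square on the dock, and the cartridge sits level and centred in both clips at seated height; no verdict came back.

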